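# Register a wood block on a vacuum plate and set its valve two turns open

### The arm

A 6-joint arm with a two-finger parallel gripper is mounted at the origin on the work surface; the furniture and walls round the work are solid. World frame = base frame: x ahead of the robot, y to its left, z up, the work surface at z = 0. Lengths are in m, angles in degrees, forces in N, time in s.
With the tool pointing down it reaches from about 0.3 to 0.75 m from the base axis. Payload 8.5 kg.
Tool frame: the origin (TCP) lies between the finger pads; the fingertips stand env.finger_overhang ahead of it and the grasp point (between the pads) lies 2 mm behind it (env.finger_overhang is the distance from the TCP to the fingertips, in m); z points along the fingers, y is the line along which they close (so a half turn about z gives the same grasp; the last joint's range is limited). The gripper opens to 85 mm and grips with 20 to 120 N. Pads are 22 mm wide; open, the fingers measure 114 mm over their backs; the gripper's body (76 mm by 85 mm) begins 54 mm behind the grasp point. The pads swing forward as they close: fully open they stand 13 mm farther back than shut.
Start: joints at [-85.56, 21.807, 74.336, -0, 83.858, -12.336], TCP at [0.159, -0.527, 0.248] pointing down, gripper open.
Joint ranges: [-178.18, 178.18], [-50.72, 133.34], [12.68, 142.11], [-81.47, 261.47], [9.98, 163.14], [-165.26, 165.26]. Speed limits (degrees/s): [136.94, 136.94, 180, 180, 180, 180].

### API

Orientations are given as a 3x3 rotation matrix whose columns are the frame's x, y, z axes.
In Python, from rig import env gives the robot as it stands. The module is installed in compiled form; this text tells all that it offers.
- The arm moves only by the tool jog_arm, never from a script. Its arguments are lists of equal length, an entry for each row: "hand": the finger opening in m, from 0 to 0.0854; "travel": the shift along the world's x, y, z in m, a list of three; "yaw": the turn about the world's z in rad. A call has exactly 5 rows; each row shifts and turns the commanded pose from where the row before left it; what a row does not reach is not made up. A row lasts 1/8 s, in which the tool goes at most 62.5 mm and 10.7 degrees, less where a joint would pass 70% of its speed; a pose out of reach is approached as far as the arm can. A call is refused whole if a number of a shift passes 0.0625 or a number of a turn 0.188, either way. A call with a gripper value outside its range is refused whole. The fingers move at their own pace and stop on an object; "grip_force" is the grip in N (left out, the last holds). Time passes only in rows, so rows that do not move let the fingers close, or fill a call up. It gives the time, the measured TCP pose, the force, the opening and the grip force at its end, in the units of the state.
- env.observe(): the state, without advancing time (a new reading comes with each control period).
- env.get_image(name): name is "scene" or "top" or "wrist"; returns the picture (400x640x3 uint8, red, green, blue); there is no depth.
- env.calibration(name): a dict with "fx", "fy", "cx", "cy" (pixels), "position" and "rotation" of the camera in the world; the wrist camera has in their place "hand_eye" (4x4, takes a point from camera to tool coordinates, whose origin is the TCP and whose axes are the flange's). Camera axes: x right, y down, z forward; pixel columns grow to the right and rows downward; lengths in m; the calibration is good to about 2 mm. The wrist camera is an equidistant fisheye: a pixel r from the principal point sees the ray r / f radians off the axis. A picture is of the moment at which its call begins: read the wrist's pose just before it. calibration takes no time and is no camera call.
- env.close_job(): hands the job in; it is judged then, once.
The state is a dict: "time_s": time; "q": joint angles; "qvel": joint speeds; "joint_efforts": joint torques, N m; "position": TCP position; "tool_rot": TCP orientation; "ft_force": force on the tool from outside, world axes, zero at the start; "wrist_torque": the same for the moment, N m; "grip_width": finger opening in m; "gripper_force": force on a finger pad.
Only numpy, scipy, OpenCV 4.12 (cv2) and the standard library are available. Lean on these libraries where they do the work, as an engineer would, in place of code of your own. Each camera call takes 0.05 s, during which the arm holds its last target. There are 200 camera calls.

### The job

Slide the wood block on the grey vacuum plate until its long edge rests against both side pins and its end against the end pin. Then take the black grip on the red valve wheel, wind the wheel clockwise (seen from above) until it comes up against its stop, back it off exactly two full turns, and finish there still holding the grip between the fingers: do not let go. Leave the pliers, screwdriver and tape roll where they lie.

Things in the scene. Friction and masses are not known exactly. Their poses are not given: they have to be found in the camera images.
- vacuum_plate: fixed grey metal vacuum hold-down plate, 140 x 220 x 14 mm (its x, y, z), origin at the centre of its underside, top face 14 mm above the origin. Three upright brass pins, 10 mm across and 14 mm tall, stand on it: two side pins centred at its own (x, y) = (42, -38) and (42, 18) mm, one end pin at (8, -60) mm. A fixed brass port stub sticks out 22 mm from its +x side at y = 70 mm; the dark grooves are only drawn on
- block_home (a point): fixed point on the plate's top face, at the plate's own (12, -10, 14) mm: where the block's origin lies when the block touches all three pins. Its axes are the plate's
- wood_block: loose wood block, 90 x 50 x 35 mm (its own x, y, z), about 0.15 kg, lying flat on the plate; origin at the centre of its underside. Its x axis runs roughly along the plate's +y. When it is home its -y long side touches the two side pins, its -x end touches the end pin, and its x axis is parallel to the plate's y axis. It starts 2 to 5 cm short of home both ways, turned up to 18 degrees. It slides under about 2 N
- wheel_axis (a point): fixed point on the valve wheel's vertical axis, at the height of the top of the wheel's rim (74 mm above the bench). The valve stands bolted to the bench on a 100 x 80 mm foot with a brass body under the wheel; the red wheel has three spokes and a rim of 45 mm radius to the middle of its 12 mm thick round bar; its hub tops out 3 mm above the rim
- valve_wheel (a joint): angle of the red wheel in rad: 0 = closed, hard against its stop; grows as it is turned anticlockwise seen from above (opening), 6.283 a turn, up to 20. It stays where it is left. Turning it takes about 1.5 N at the grip. It starts 1.6 to 5.6 rad open
- grip_mid (a point): middle of the black upright grip on the wheel's rim, 45 mm from the wheel's axis and 24 mm above the rim's top; the grip is a 17 mm round, 40 mm tall sleeve whose underside stands 2 mm above the rim's top. It spins freely about its own upright axis, so that fingers can hold it and go round without turning
- wheel_grip: the same black grip as a body, origin at the centre of its underside (2 mm above the rim's top), z up along its axis, about which it spins freely
- pliers: loose pliers with blue handles, 141 x 52 x 12 mm, bystander
- screwdriver: loose screwdriver with a red handle, 172 x 22 x 22 mm, bystander
- tape_roll: loose black roll of tape, 63 mm across, 19 mm tall, bystander
Not all that is in view belongs to the job. Leave any orange or white look-alike of the part that bears wheel_axis alone. What is shaped like the wood_block but blue is not meant.

How it is judged:
By the outcome, as a careful person would: the job done as asked, in the order asked, and still so for the second after the job is handed in, while the arm keeps its last pose, push and grip.
It also fails if it takes over 72 s, if anything falls off the work surface, if the arm or the gripper's body presses on something with over 40 N, if the wrist force passes 120 N, or if a joint passes its speed limit or range.

## Working session

There is one attempt and no reset: what is moved stays moved. The work goes in short steps, Python scripts to look and compute and a tool call to move; the robot and the scene stay as the last step left them, time stands still between calls to the robot, and variables do not carry over. Pictures are saved under pics/ and viewed, at most 10 in all, crops included, and the job is handed in when it is done.

Besides the shell and the picture viewer there is one more tool, called in YAML: its name, and indented under it one key for each argument. jog_arm: Moves the arm, as the interface text tells. Its arguments: {"type":"object","properties":{"hand":{"type":"array"},"travel":{"type":"array"},"yaw":{"type":"array"},"grip_force":{"type":"number"}},"required":["hand","travel","yaw"]}

```bash
mkdir -p pics; python3 - <<'E'
from rig import env
import cv2,numpy as np
np.set_printoptions(precision=4,suppress=True)
print(env.finger_overhang)
s=env.observe();print(s)
ims=[]
for n in("scene","top","wrist"):
    im=env.get_image(n);cv2.imwrite(f"pics/{n}0.png",im[:,:,::-1]);print(n,env.calibration(n))
E
```

```text
0.017
{'time_s': 0.0, 'q': array([-85.5609,  21.8417,  74.3875,   0.0006,  83.8575, -12.3367]), 'qvel': array([ 0.0892, -0.0893, -0.0096, -0.0321, -0.0661,  0.113 ]), 'joint_efforts': array([ -0.0043, -44.8465, -23.1274,  -0.0003,   0.0049,  -0.    ]), 'position': array([ 0.1587, -0.5263,  0.2477]), 'tool_rot': array([[ 0.9574,  0.2886, -0.0001],
       [ 0.2886, -0.9574,  0.0015],
       [ 0.0003, -0.0015, -1.    ]]), 'ft_force': array([ 0.6912, -0.7007,  0.2579]), 'wrist_torque': array([ 0.0421, -0.0302,  0.0113]), 'gripper_force': 0.0, 'grip_width': 0.08560367059339333}
scene {'fx': 468.65518122342223, 'fy': 468.65518122342223, 'cx': 324.37387181777615, 'cy': 203.15769783786936, 'position': array([ 0.9942, -0.7521,  1.0928]), 'rotation': array([[ 0.8712,  0.371 , -0.3215],
       [ 0.4909, -0.6681,  0.5591],
       [-0.0074, -0.6449, -0.7642]])}
top {'fx': 463.7005394712896, 'fy': 463.7005394712896, 'cx': 322.79799339990217, 'cy': 204.46465942603777, 'position': array([0.3489, 0.0133, 1.2983]), 'rotation': array([[ 0.027 , -0.9833,  0.1801],
       [-0.9996, -0.0265,  0.0051],
       [-0.0003, -0.1801, -0.9836]])}
wrist {'fx': 309.70691628693146, 'fy': 309.70691628693146, 'cx': 317.0692586414319, 'cy': 201.16122717040648, 'hand_eye': array([[-0.0008, -0.9572, -0.2893,  0.0722],
       [ 1.    , -0.0008, -0.0002,  0.0004],
       [-0.    , -0.2893,  0.9572, -0.1259],
       [ 0.    ,  0.    ,  0.    ,  1.    ]])}
```

View pics/scene0.png

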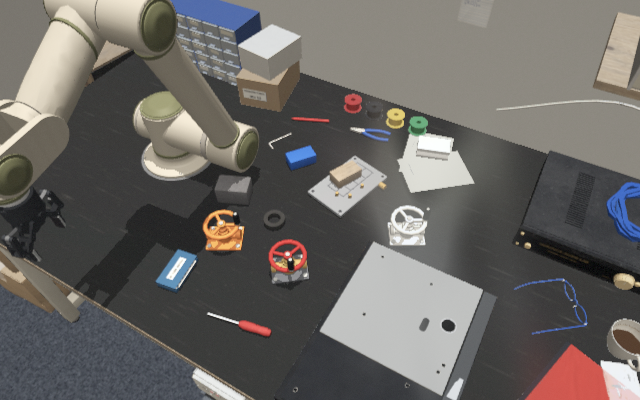

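View pics/top0.png

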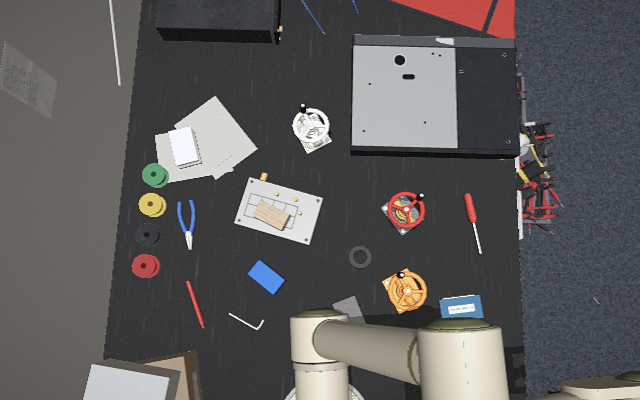

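Scene view: the red wheel is at (288,256), with an orange look-alike at (223,227) and a white one at (408,225). The plate with the wood block is at (347,180), and the blue block is at (300,157). In the top view, the red wheel is at (406,211) with its grip near (421,196), and the wood block is at (271,214) on the plate at (279,210). The target is the red wheel, because the text says red and the others are orange or white.

```bash
cat > h.py <<'E'
import numpy as np,cv2
from rig import env
np.set_printoptions(precision=4,suppress=True)
def ray(n,uv,pose=None):
    c=env.calibration(n);u,v=uv;x=(u-c["cx"])/c["fx"];y=(v-c["cy"])/c["fy"]
    if n=="wrist":
        r=np.hypot(x,y);k=np.sin(r)/max(r,1e-9);d=np.array([x*k,y*k,np.cos(r)])
        p,R=pose;H=c["hand_eye"];return p+R@H[:3,3],R@H[:3,:3]@d
    return c["position"],c["rotation"]@np.array([x,y,1.])
def plane(n,uv,z,pose=None):
    o,d=ray(n,uv,pose);return o+d*(z-o[2])/d[2]
def meet(*rays):
    A=0;b=0
    for o,d in rays:
        d=d/np.linalg.norm(d);P=np.eye(3)-np.outer(d,d);A=A+P;b=b+P@o
    return np.linalg.solve(A,b)
def hsv(im):return cv2.cvtColor(im,cv2.COLOR_RGB2HSV)
def blob(m,roi,minA=5):
    k=np.zeros_like(m);x0,y0,x1,y1=roi;k[y0:y1,x0:x1]=m[y0:y1,x0:x1]
    cs=[c for c in cv2.findContours(k,cv2.RETR_EXTERNAL,cv2.CHAIN_APPROX_NONE)[0] if cv2.contourArea(c)>=minA]
    return sorted(cs,key=cv2.contourArea,reverse=True)
E
python3 - <<'E'
from h import *
T=cv2.imread("pics/top0.png");S=cv2.imread("pics/scene0.png")
a=cv2.resize(T[165:255,225:330],None,fx=4,fy=4,interpolation=cv2.INTER_CUBIC)[:360,:400]
b=cv2.resize(T[180:240,372:438],None,fx=6,fy=6,interpolation=cv2.INTER_CUBIC)[:360,:396]
c=cv2.resize(S[150:220,300:390],None,fx=4,fy=4,interpolation=cv2.INTER_CUBIC)[:240,:]
d=cv2.resize(S[230:290,260:320],None,fx=4,fy=4,interpolation=cv2.INTER_CUBIC)[:240,:]
M=np.zeros((600,800,3),np.uint8);M[:360,:400]=a[:, :400];M[:360,400:796]=b;M[360:,:360]=c;M[360:,400:640]=d
cv2.imwrite("pics/crop1.png",M)
# rim of the wheel in both views
for n,I,roi in(("top",T,(375,180,435,240)),("scene",S,(262,232,315,285))):
    h=cv2.cvtColor(I,cv2.COLOR_BGR2HSV);m=(((h[...,0]<6)|(h[...,0]>174))&(h[...,1]>150)&(h[...,2]>70)).astype(np.uint8)*255
    c=blob(m,roi)[0];e=cv2.fitEllipse(cv2.convexHull(c));print(n,"rim",e)
    k=(h[...,2]<45).astype(np.uint8)*255
    g=(h[...,1]<60)&(h[...,2]>110)
    if n=="top":
        m=cv2.morphologyEx(g.astype(np.uint8)*255,cv2.MORPH_CLOSE,np.ones((9,9)))
    # wood
    w=((h[...,0]>8)&(h[...,0]<20)&(h[...,1]>50)&(h[...,2]>100)).astype(np.uint8)*255
    r=(230,170,330,250) if n=="top" else(305,150,390,215)
    for c in blob(w,r,4):print(n,"wood/brass",cv2.minAreaRect(c),cv2.contourArea(c))
    if n=="top":
        cs=blob(((h[...,1]<60)&(h[...,2]>90)).astype(np.uint8)*255,r)
        bx=cv2.boxPoints(cv2.minAreaRect(np.vstack(cs)));print("plate",bx)
        for q in bx:print(plane("top",q,.014))
E
```

```text
top rim ((405.8304443359375, 209.4618682861328), (36.02577209472656, 37.51398849487305), 123.97279357910156)
top wood/brass ((270.4949951171875, 219.1925811767578), (34.74233627319336, 15.265091896057129), 10.954063415527344) 122.5
top wood/brass ((271.9842529296875, 208.9918212890625), (28.56838035583496, 5.820141792297363), 27.474430084228516) 15.5
plate [[233.4299 222.9635]
 [247.2236 175.452 ]
 [323.0576 197.4684]
 [309.2639 244.9799]]
[0.5247 0.2683 0.014 ]
[0.6622 0.2375 0.014 ]
[0.6041 0.0198 0.014 ]
[0.4689 0.0544 0.014 ]
scene rim ((287.3176574707031, 255.32125854492188), (32.31806564331055, 38.63484191894531), 80.54000091552734)
scene wood/brass ((345.10003662109375, 172.8000030517578), (18.85327911376953, 29.644298553466797), 60.2551155090332) 442.0
scene wood/brass ((382.2500305175781, 185.25001525878906), (6.363960266113281, 5.656853675842285), 45.0) 14.5
```

View pics/crop1.png

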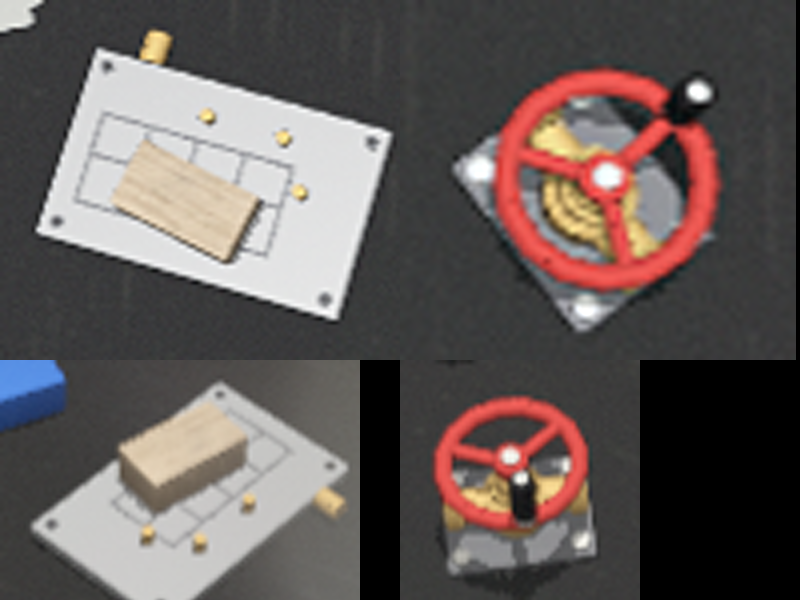

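The crop confirms the red wheel with its black grip, tip at about top px (421.7,195.3) and scene px (290,259.5). The wood block's top corners are at top px (261,200), (290,215), (282,230) and (253,217). The three pins and the port match the description.

```bash
python3 - <<'E'
from h import *
t=lambda *p:ray("top",p)
s=lambda *p:ray("scene",p)
print("rim",meet(t(405.83,209.46),s(287.32,255.32)),"hub",meet(t(406.8,209.3),s(287.5,254.25)))
print("grip tip",meet(t(421.7,195.3),s(290,259.5)))
th=np.radians(-14.5);X=np.array([np.cos(th),np.sin(th)]);Y=np.array([-X[1],X[0]])
c=np.array([.565,.145])
P=[plane("top",q,.049)[:2] for q in((261.25,200),(290.5,215),(282.5,230.5),(253,216.75))]
P=np.array(P);print(P,"centre",P.mean(0),"plate coords",(P.mean(0)-c)@X,(P.mean(0)-c)@Y)
d=P[0]-P[1]+P[3]-P[2];print("block x ang",np.degrees(np.arctan2(d[1],d[0])),np.linalg.norm(d)/2, np.linalg.norm(P[0]-P[3]))
print("home",c+.012*X-.010*Y)
# block top corners two views, scene crop corners
for q,r in(((261.25,200),(361.5,169)),((290.5,215),(339,182.5)),((253,216.75),(352,161)),((282.5,230.5),(330,173))):print("blk",meet(t(*q),s(*r)))
# pins
for q in((208,117),(284,138),(300,192)):
    p=plane("top",(225+q[0]/4,165+q[1]/4),.028)[:2];print("pin",p,(p-c)@X,(p-c)@Y)
E
```

```text
rim [ 0.5661 -0.2045  0.0675] hub [ 0.5664 -0.2053  0.0735]
grip tip [ 0.5973 -0.2372  0.114 ]
[[0.5855 0.189 ]
 [0.546  0.1071]
 [0.5029 0.1271]
 [0.5384 0.2091]] centre [0.5432 0.1581] plate coords -0.0243790685533106 0.007216231647560854
block x ang 65.40894502046565 0.09010689362472638 0.05117553976771888
home [0.5741 0.1323]
blk [0.5864 0.1897 0.0469]
blk [0.5489 0.109  0.0414]
blk [0.5411 0.2115 0.0408]
blk [0.5058 0.1293 0.0427]
pin [0.607  0.1488] 0.03972368789777226 0.014156671421835649
pin [0.5935 0.0951] 0.04007908011123863 -0.04118761877195071
pin [0.5556 0.0826] 0.006575768942199234 -0.06279037967660828
```

jog_arm:
  hand: [0.085, 0.085, 0.085, 0.085, 0.085]
  travel:
    - [0.0256, 0.0456, -0.002]
    - [0.0256, 0.0456, -0.002]
    - [0.0256, 0.0456, -0.002]
    - [0.0256, 0.0456, -0.002]
    - [0.0256, 0.0456, -0.002]
  yaw: [0.0565, 0.0565, 0.0565, 0.0565, 0.0565]
  grip_force: 30

```text
time_s: 0.78
position: [0.2872, -0.297, 0.2382]
tool_rot: [[0.838, 0.545, 0.0], [0.545, -0.838, 0.0], [0.0, -0.0, -1.0]]
ft_force: [0.9, -0.0, 0.3]
grip_width: 0.0849
gripper_force: 0.0
```

jog_arm:
  hand: [0.085, 0.085, 0.085, 0.085, 0.085]
  travel:
    - [0.0256, 0.0456, -0.002]
    - [0.0256, 0.0456, -0.002]
    - [0.0256, 0.0456, -0.002]
    - [0.0256, 0.0456, -0.002]
    - [0.0256, 0.0456, -0.002]
  yaw: [0.0565, 0.0565, 0.0565, 0.0565, 0.0565]

```text
time_s: 1.4
position: [0.4153, -0.0689, 0.2283]
tool_rot: [[0.653, 0.758, 0.0], [0.758, -0.653, -0.0], [0.0, 0.0, -1.0]]
ft_force: [-0.1, -1.0, 0.6]
grip_width: 0.0854
gripper_force: 0.0
```

jog_arm:
  hand: [0.085, 0.085, 0.085, 0.085, 0.085]
  travel:
    - [0.0256, 0.0456, -0.002]
    - [0.0256, 0.0456, -0.002]
    - [0.0256, 0.0456, -0.002]
    - [0.0256, 0.0456, -0.002]
    - [0.0256, 0.0456, -0.002]
  yaw: [0.0565, 0.0565, 0.0565, 0.0565, 0.0565]

```text
time_s: 2.02
position: [0.5433, 0.1591, 0.218]
tool_rot: [[0.415, 0.91, -0.0], [0.91, -0.415, -0.0], [-0.0, -0.0, -1.0]]
ft_force: [1.0, -0.3, 0.7]
grip_width: 0.0848
gripper_force: 0.0
```

```bash
python3 - <<'E'
from h import *
s=env.observe();im=env.get_image("wrist");cv2.imwrite("pics/w1.png",im[:,:,::-1])
h=hsv(im);w=((h[...,0]>8)&(h[...,0]<22)&(h[...,1]>40)&(h[...,2]>90)).astype(np.uint8)*255
po=(s["position"],s["tool_rot"]);np.savez("pose1.npz",p=po[0],R=po[1])
for c in blob(w,(0,0,640,400),20)[:8]:
    r=cv2.minAreaRect(c);print(r,cv2.contourArea(c));
    P=np.array([plane("wrist",q,.049 if cv2.contourArea(c)>800 else .028,po) for q in cv2.boxPoints(r)]);print(P[:,:2].mean(0))
E
```

```text
((320.5, 177.0), (92.0, 51.0), 90.0) 4467.5
[0.5482 0.1638]
((27.186538696289062, 363.5888366699219), (84.87956237792969, 26.70192527770996), 50.07960891723633) 1822.0
[-0.2765  0.0592]
((77.33578491210938, 332.7440490722656), (29.91605567932129, 40.41387176513672), 67.61986541748047) 811.0
[0.0679 0.101 ]
((404.5, 105.0), (22.0, 21.0), 90.0) 407.5
[0.6579 0.1951]
((147.90000915527344, 389.29998779296875), (7.589465618133545, 22.76839828491211), 18.434947967529297) 115.0
[ 0.0997 -0.0611]
((384.5, 208.0), (9.0, 14.0), 0.0) 97.0
[0.5964 0.1007]
((357.5, 231.5), (13.0, 9.0), 90.0) 90.0
[0.5589 0.0878]
((3.0, 318.0), (6.0, 16.0), 0.0) 46.0
[-0.2465  0.1836]
```

View pics/w1.png

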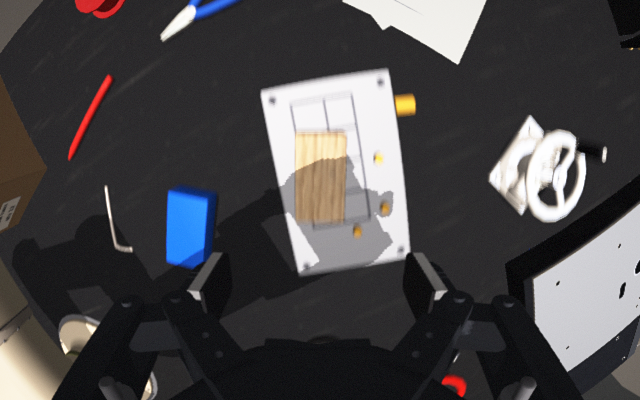

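The wrist view shows the wood block at (320,177) square to the fingers. The pins are at (378,158), (384,208) and (357,231), and the blue block is well clear. I'm descending with the hand part-open so the outer finger clears the side pins.

jog_arm:
  hand: [0.066, 0.066, 0.066, 0.066, 0.066]
  travel:
    - [0.001, 0, -0.03]
    - [0.001, 0.001, -0.04]
    - [0, 0, -0.04]
    - [0, 0, -0.04]
    - [0, 0, -0.025]
  yaw: [0, 0, 0, 0, 0]

```text
time_s: 2.7
position: [0.544, 0.1583, 0.0413]
tool_rot: [[0.417, 0.909, -0.003], [0.909, -0.417, -0.0], [-0.001, -0.002, -1.0]]
ft_force: [0.3, -0.1, -0.0]
grip_width: 0.0659
gripper_force: 0.0
```

jog_arm:
  hand: [0.066, 0.04, 0.04, 0.04, 0.04]
  travel:
    - [0, 0, -0.004]
    - [0, 0, 0]
    - [0, 0, 0]
    - [0, 0, 0]
    - [0, 0, 0]
  yaw: [0, 0, 0, 0, 0]

```text
time_s: 3.32
position: [0.545, 0.1584, 0.0401]
tool_rot: [[0.417, 0.909, 0.001], [0.909, -0.417, 0.0], [0.001, 0.001, -1.0]]
ft_force: [0.2, 0.1, 4.1]
grip_width: 0.0497
gripper_force: 33.5
```

jog_arm:
  hand: [0.04, 0.04, 0.04, 0.04, 0.04]
  travel:
    - [0, 0, 0.0005]
    - [-0.0009, -0.0034, 0]
    - [-0.0009, -0.0034, 0]
    - [-0.0009, -0.0034, 0]
    - [-0.0009, -0.0034, 0]
  yaw: [0, 0.044, 0.044, 0.044, 0.044]

```text
time_s: 3.95
position: [0.5413, 0.145, 0.0401]
tool_rot: [[0.25, 0.968, 0.001], [0.968, -0.25, 0.0], [0.001, 0.001, -1.0]]
ft_force: [0.6, 2.1, 1.8]
grip_width: 0.0497
gripper_force: 33.3
```

jog_arm:
  hand: [0.04, 0.04, 0.04, 0.04, 0.04]
  travel:
    - [0.006, -0.0016, 0]
    - [0.008, -0.002, 0]
    - [0.008, -0.002, 0]
    - [0.006, -0.0016, 0]
    - [0.002, -0.0005, 0]
  yaw: [0, 0, 0, 0, 0]

```text
time_s: 4.58
position: [0.5717, 0.137, 0.0401]
tool_rot: [[0.252, 0.968, -0.0], [0.968, -0.252, 0.0], [0.0, -0.0, -1.0]]
ft_force: [-4.6, 2.3, 7.0]
grip_width: 0.0491
gripper_force: 33.8
```

jog_arm:
  hand: [0.04, 0.04, 0.04, 0.04, 0.04]
  travel:
    - [0.001, -0.00025, 0]
    - [0, 0, 0]
    - [0.001, -0.00025, 0]
    - [0, 0, 0]
    - [0, 0, 0]
  yaw: [0, 0, 0, 0, 0]

```text
time_s: 5.2
position: [0.5736, 0.1366, 0.04]
tool_rot: [[0.252, 0.968, 0.0], [0.968, -0.252, 0.0], [0.0, 0.0, -1.0]]
ft_force: [-2.6, 1.0, 5.5]
grip_width: 0.0491
gripper_force: 33.6
```

jog_arm:
  hand: [0.04, 0.04, 0.04, 0.04, 0.04]
  travel:
    - [0.001, -0.00025, 0]
    - [0, 0, 0]
    - [0.001, -0.00025, 0]
    - [0, 0, 0]
    - [0, 0, 0]
  yaw: [0, 0, 0, 0, 0]

```text
time_s: 5.82
position: [0.5756, 0.1362, 0.04]
tool_rot: [[0.252, 0.968, 0.0], [0.968, -0.252, 0.0], [0.0, 0.0, -1.0]]
ft_force: [-3.1, 1.5, 5.5]
grip_width: 0.0497
gripper_force: 33.6
```

jog_arm:
  hand: [0.04, 0.04, 0.04, 0.04, 0.04]
  travel:
    - [-0.0005, -0.0019, 0]
    - [0, 0, 0]
    - [-0.0005, -0.0019, 0]
    - [0, 0, 0]
    - [0, 0, 0]
  yaw: [0, 0, 0, 0, 0]

```text
time_s: 6.45
position: [0.5746, 0.1321, 0.0401]
tool_rot: [[0.252, 0.968, 0.001], [0.968, -0.252, -0.0], [0.0, 0.001, -1.0]]
ft_force: [1.1, 2.4, 5.5]
grip_width: 0.0495
gripper_force: 33.6
```

```bash
python3 - <<'E'
from h import *
im=env.get_image("wrist")[:,:,::-1];cv2.imwrite("pics/w2.png",cv2.resize(im[180:400,180:460],(764,600),interpolation=cv2.INTER_CUBIC))
E
```

```text
(no output)
```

View pics/w2.png

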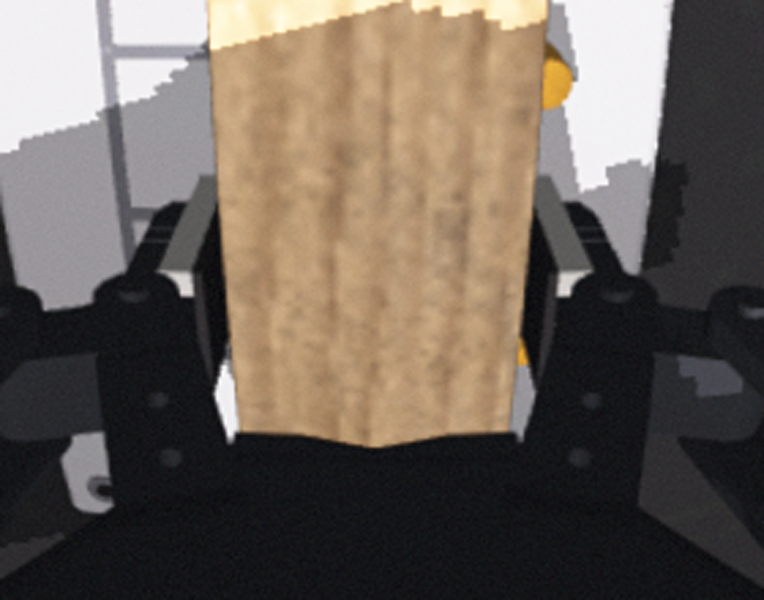

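The wrist view shows the block held between the pads with the outer finger between the two side pins at (558,82) and (522,352). A small gap still appears to remain. I'll feel the rest of the way by force.

jog_arm:
  hand: [0.04, 0.04, 0.04, 0.04, 0.04]
  travel:
    - [0.00125, -0.0003, 0]
    - [0, 0, 0]
    - [0.00125, -0.0003, 0]
    - [0, 0, 0]
    - [0, 0, 0]
  yaw: [0, 0, 0, 0, 0]

```text
time_s: 7.12
position: [0.5749, 0.132, 0.0401]
tool_rot: [[0.251, 0.968, -0.004], [0.968, -0.251, 0.0], [-0.001, -0.004, -1.0]]
ft_force: [-9.9, 4.0, 12.9]
grip_width: 0.0493
gripper_force: 34.4
```

jog_arm:
  hand: [0.04, 0.04, 0.04, 0.04, 0.04]
  travel:
    - [-0.0004, -0.0015, 0]
    - [0, 0, 0]
    - [-0.0004, -0.0015, 0]
    - [0, 0, 0]
    - [0, 0, 0]
  yaw: [0, 0, 0, 0, 0]

```text
time_s: 7.75
position: [0.5745, 0.1302, 0.0401]
tool_rot: [[0.251, 0.968, -0.003], [0.968, -0.251, 0.002], [0.001, -0.003, -1.0]]
ft_force: [-6.5, 10.7, 10.0]
grip_width: 0.0495
gripper_force: 34.1
```

Both contacts are felt: about 9 N against the side pins and 9 N against the end pin. Next I'll open slightly and push the long face with the inner finger alone, so the block squares itself on both side pins.

jog_arm:
  hand: [0.056, 0.056, 0.056, 0.056, 0.056]
  travel:
    - [0, 0, 0]
    - [0, 0, 0]
    - [0.001, -0.00025, 0]
    - [0.001, -0.00025, 0]
    - [0, 0, 0]
  yaw: [0, 0, 0, 0, 0]

```text
time_s: 8.38
position: [0.5771, 0.128, 0.0395]
tool_rot: [[0.252, 0.968, -0.002], [0.968, -0.252, -0.0], [-0.001, -0.002, -1.0]]
ft_force: [-5.7, -0.2, 1.4]
grip_width: 0.0559
gripper_force: 2.4
```

jog_arm:
  hand: [0.056, 0.056, 0.056, 0.056, 0.056]
  travel:
    - [0.001, -0.00025, 0]
    - [0.001, -0.00025, 0]
    - [0.001, -0.00025, 0]
    - [0, 0, 0]
    - [0, 0, 0]
  yaw: [0, 0, 0, 0, 0]

```text
time_s: 9.0
position: [0.5772, 0.128, 0.0393]
tool_rot: [[0.251, 0.968, -0.009], [0.968, -0.251, 0.0], [-0.002, -0.009, -1.0]]
ft_force: [-16.1, 1.2, 8.8]
grip_width: 0.0558
gripper_force: 8.1
```

jog_arm:
  hand: [0.056, 0.056, 0.066, 0.066, 0.066]
  travel:
    - [-0.004, 0.001, 0]
    - [-0.003, 0.00075, 0]
    - [0, 0, 0]
    - [0, 0, 0.03]
    - [0, 0, 0.04]
  yaw: [0, 0, 0, 0, 0]

```text
time_s: 9.62
position: [0.5738, 0.1291, 0.11]
tool_rot: [[0.252, 0.968, -0.001], [0.968, -0.252, -0.0], [-0.0, -0.001, -1.0]]
ft_force: [1.7, -0.3, 0.1]
grip_width: 0.066
gripper_force: 0.0
```

jog_arm:
  hand: [0.085, 0.085, 0.085, 0.085, 0.085]
  travel:
    - [-0.01, -0.02, 0.05]
    - [-0.01, -0.04, 0.04]
    - [0, -0.04, 0]
    - [0, -0.02, 0]
    - [0, 0, 0]
  yaw: [0, 0, 0, 0, 0]

```text
time_s: 10.25
position: [0.5539, 0.0085, 0.1993]
tool_rot: [[0.254, 0.967, -0.001], [0.967, -0.254, 0.0], [0.0, -0.001, -1.0]]
ft_force: [-0.2, 0.7, 0.0]
grip_width: 0.0849
gripper_force: 0.0
```

```bash
python3 - <<'E'
from h import *
s=env.observe();im=env.get_image("wrist");h=hsv(im);po=(s["position"],s["tool_rot"]);print(po[0])
w=((h[...,0]>8)&(h[...,0]<22)&(h[...,1]>40)&(h[...,2]>90)).astype(np.uint8)*255
for c in blob(w,(100,50,500,300),20)[:6]:
    r=cv2.minAreaRect(c);print(r,cv2.contourArea(c))
cv2.imwrite("pics/w3.png",cv2.resize(im[50:275,200:500,::-1],(800,600),interpolation=cv2.INTER_CUBIC))
E
```

```text
[0.5539 0.0085 0.1993]
((308.5, 76.0), (52.0, 65.0), 90.0) 2379.0
```

View pics/w3.png

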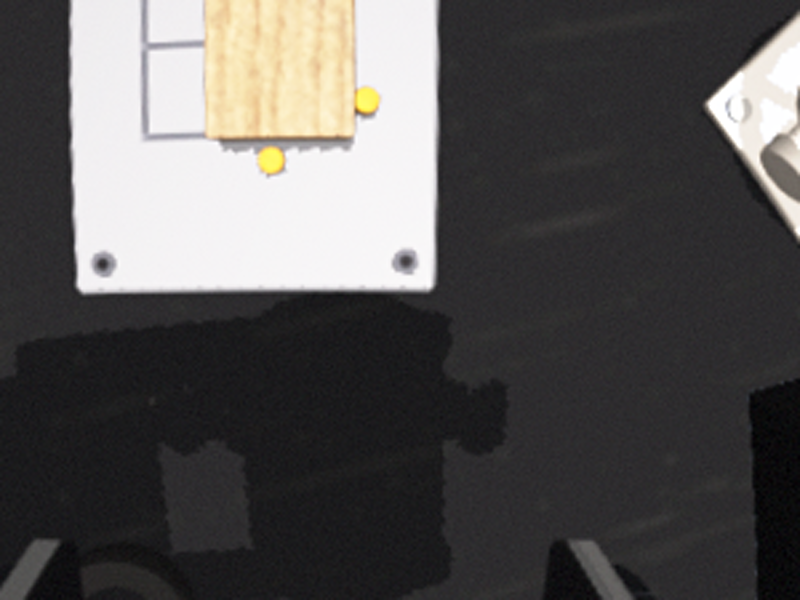

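```bash
python3 - <<'E'
from h import *
po=(np.array([.5539,.0085,.1993]),np.array([[.254,.967,-.001],[.967,-.254,0],[0,-.001,-1.]]))
f=lambda x,y:(200+x*300/800,50+y*225/600)
X=po[1][:2,1];Y=po[1][:2,0];o=plane("wrist",f(271,160),.028,po)[:2]
pr=lambda n,x,y,z:print(n,[round(float(1e3*((plane("wrist",f(x,y),z,po)[:2]-o)@v)),1) for v in(X,Y)])
pr("endpin",271,160,.028);pr("sidepin",367,100,.028)
for y in(133,137,140):pr("end top edge",280,y,.049)
pr("end bottom edge",280,140,.014);pr("end z28",280,140,.028)
pr("right top edge",355,70,.049);pr("right top corner",354,133,.049);pr("left",205,70,.049);pr("left",206,130,.049)
E
```

```text
endpin [0.0, 0.0]
sidepin [34.0, 21.7]
end top edge [4.1, 9.0]
end top edge [4.1, 7.6]
end top edge [4.0, 6.6]
end bottom edge [2.7, 7.5]
end z28 [3.2, 7.2]
right top edge [28.7, 30.2]
right top corner [28.4, 9.0]
left [-20.6, 30.8]
left [-20.4, 10.5]
```

The wrist view shows the right edge on the side pin at crop (367,100). About 2 mm of gap remains between the block's end (row 138) and the end pin (271,160). I'll push the far end with closed fingers.

jog_arm:
  hand: [0.0, 0.0, 0.0, 0.0, 0.0]
  travel:
    - [0.0085, 0.05, 0]
    - [0.0085, 0.05, 0]
    - [0.009, 0.05, 0]
    - [0.0085, 0.0485, -0.02]
    - [0, 0, -0.04]
  yaw: [0, 0, 0, 0, 0]

```text
time_s: 10.92
position: [0.5884, 0.2127, 0.1395]
tool_rot: [[0.246, 0.969, 0.003], [0.969, -0.246, 0.001], [0.002, 0.003, -1.0]]
ft_force: [-0.2, -0.3, -0.4]
grip_width: 0.0001
gripper_force: 0.0
```

jog_arm:
  hand: [0.0, 0.0, 0.0, 0.0, 0.0]
  travel:
    - [0, 0, -0.04]
    - [0, 0, -0.04]
    - [0, 0, -0.016]
    - [-0.001, -0.0039, 0]
    - [-0.001, -0.0039, 0]
  yaw: [0, 0, 0, 0, 0]

```text
time_s: 11.55
position: [0.587, 0.2, 0.0453]
tool_rot: [[0.251, 0.968, 0.003], [0.968, -0.251, 0.0], [0.001, 0.002, -1.0]]
ft_force: [-0.1, -0.4, -0.5]
grip_width: -0.0002
gripper_force: 0.0
```

jog_arm:
  hand: [0.0, 0.0, 0.0, 0.0, 0.0]
  travel:
    - [-0.001, -0.0039, 0]
    - [-0.0005, -0.0019, 0]
    - [-0.0003, -0.001, 0]
    - [0, 0, 0]
    - [0, 0, 0]
  yaw: [0, 0, 0, 0, 0]

```text
time_s: 12.18
position: [0.5846, 0.1932, 0.0438]
tool_rot: [[0.252, 0.968, 0.0], [0.968, -0.252, 0.0], [0.0, 0.0, -1.0]]
ft_force: [0.0, -0.2, -0.1]
grip_width: 0.0004
gripper_force: 0.0
```

jog_arm:
  hand: [0.0, 0.0, 0.0, 0.0, 0.0]
  travel:
    - [-0.0005, -0.0019, 0]
    - [-0.0003, -0.001, 0]
    - [-0.0003, -0.001, 0]
    - [0, 0, 0]
    - [0, 0, 0]
  yaw: [0, 0, 0, 0, 0]

```text
time_s: 12.8
position: [0.5835, 0.1892, 0.0438]
tool_rot: [[0.252, 0.968, 0.0], [0.968, -0.252, -0.0], [-0.0, 0.0, -1.0]]
ft_force: [0.6, -0.2, 0.2]
grip_width: -0.0003
gripper_force: 0.0
```

jog_arm:
  hand: [0.0, 0.0, 0.0, 0.0, 0.0]
  travel:
    - [-0.0003, -0.001, 0]
    - [-0.0003, -0.001, 0]
    - [-0.0003, -0.001, 0]
    - [0, 0, 0]
    - [0, 0, 0]
  yaw: [0, 0, 0, 0, 0]

```text
time_s: 13.42
position: [0.5828, 0.1868, 0.044]
tool_rot: [[0.252, 0.968, 0.001], [0.968, -0.252, 0.001], [0.001, 0.001, -1.0]]
ft_force: [1.2, 5.3, -0.3]
grip_width: 0.0002
gripper_force: 2.6
```

jog_arm:
  hand: [0.0, 0.0, 0.0, 0.0, 0.0]
  travel:
    - [-0.0003, -0.001, 0]
    - [-0.0003, -0.001, 0]
    - [0, 0, 0]
    - [0, 0, 0]
    - [0, 0, 0]
  yaw: [0, 0, 0, 0, 0]

```text
time_s: 14.05
position: [0.5828, 0.1865, 0.0446]
tool_rot: [[0.252, 0.968, 0.003], [0.968, -0.252, 0.004], [0.005, 0.002, -1.0]]
ft_force: [2.8, 14.0, 1.8]
grip_width: -0.0003
gripper_force: 7.0
```

The block stalls at 14 N against the end pin. I'm retreating and will look again on the way to the wheel.

jog_arm:
  hand: [0.0, 0.0, 0.085, 0.085, 0.085]
  travel:
    - [0.001, 0.0039, 0]
    - [0.002, 0.0077, 0]
    - [0, 0, 0.05]
    - [0, 0, 0.055]
    - [-0.007, -0.045, 0.05]
  yaw: [0, 0, 0, 0, 0]

```text
time_s: 14.68
position: [0.5785, 0.1554, 0.197]
tool_rot: [[0.249, 0.969, 0.001], [0.969, -0.249, 0.0], [0.0, 0.001, -1.0]]
ft_force: [0.8, -1.3, 0.1]
grip_width: 0.0543
gripper_force: 0.0
```

jog_arm:
  hand: [0.085, 0.085, 0.085, 0.085, 0.085]
  travel:
    - [-0.007, -0.05, 0]
    - [-0.007, -0.05, 0]
    - [-0.002, -0.015, 0]
    - [0, 0, 0]
    - [0, 0, 0]
  yaw: [0, 0, 0, 0, 0]

```text
time_s: 15.3
position: [0.5626, 0.0404, 0.1949]
tool_rot: [[0.251, 0.968, -0.0], [0.968, -0.251, 0.0], [0.0, -0.0, -1.0]]
ft_force: [0.8, 0.1, 0.1]
grip_width: 0.0849
gripper_force: 0.0
```

```bash
python3 - <<'E'
from h import *
s=env.observe();im=env.get_image("wrist");po=(s["position"],s["tool_rot"]);np.savez("pose4.npz",p=po[0],R=po[1]);print(po[0])
cv2.imwrite("pics/w4full.png",im[:,:,::-1])
cv2.imwrite("pics/w4.png",cv2.resize(im[50:200,240:440,::-1],(800,600),interpolation=cv2.INTER_CUBIC))
E
```

```text
[0.5626 0.0404 0.1949]
```

View pics/w4.png

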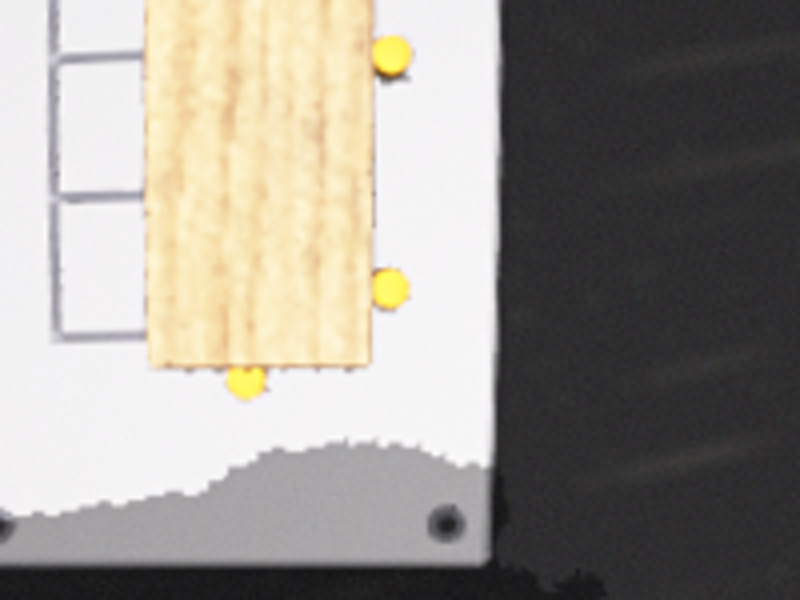

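The block now touches both side pins, at crop (391,55) and (390,288), and the end pin at (246,380). Now to the wheel, taking two wrist views to triangulate the grip and hub.

jog_arm:
  hand: [0.06, 0.06, 0.06, 0.06, 0.06]
  travel:
    - [0.004, -0.05, 0]
    - [0.004, -0.058, 0]
    - [0.004, -0.058, 0]
    - [0.004, -0.05, 0]
    - [0, 0, 0]
  yaw: [0, 0, 0, 0, 0]

```text
time_s: 15.98
position: [0.5789, -0.1789, 0.1944]
tool_rot: [[0.254, 0.967, -0.0], [0.967, -0.254, -0.0], [-0.0, -0.0, -1.0]]
ft_force: [-0.1, 0.9, -0.2]
grip_width: 0.0597
gripper_force: 0.0
```

```bash
cat > look.py <<'E'
from h import *
import sys
s=env.observe();im=env.get_image("wrist");np.savez(sys.argv[1]+".npz",p=s["position"],R=s["tool_rot"])
cv2.imwrite(f"pics/{sys.argv[1]}.png",im[:,:,::-1])
E
python3 look.py a
```

jog_arm:
  hand: [0.06, 0.06, 0.06, 0.06, 0.06]
  travel:
    - [0.001, -0.03, 0]
    - [0.001, -0.03, 0]
    - [0.001, -0.02, 0]
    - [0, 0, 0]
    - [0, 0, 0]
  yaw: [0, 0, 0, 0, 0]

```text
time_s: 16.65
position: [0.5816, -0.2554, 0.195]
tool_rot: [[0.251, 0.968, -0.0], [0.968, -0.251, 0.001], [0.0, -0.0, -1.0]]
ft_force: [0.2, 0.6, -0.3]
grip_width: 0.0598
gripper_force: 0.0
```

```bash
python3 look.py b; python3 - <<'E'
from h import *
a=cv2.imread("pics/a.png");b=cv2.imread("pics/b.png")
M=np.zeros((600,800,3),np.uint8)
M[:300,:480]=cv2.resize(a,(480,300));M[300:,:480]=cv2.resize(b,(480,300))
cv2.imwrite("pics/ab.png",np.vstack([a[20:270,60:580],b[20:270,60:580]]))
E
```

```text
(no output)
```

View pics/ab.png

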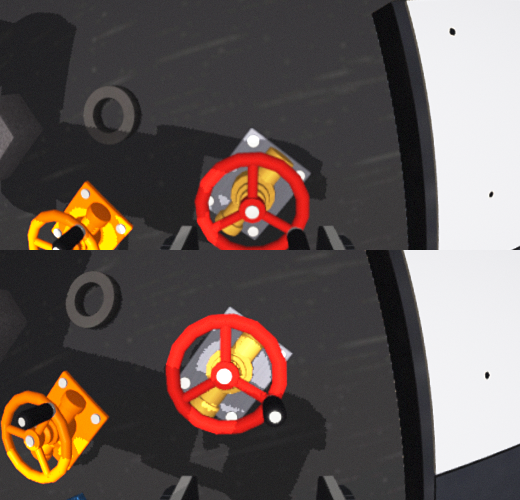

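View a shows the red hub at full px (312,232). View b shows the hub at (284,146) and the grip tip at (335,186), with the orange look-alike well to the left. Next I'll locate the white tip and hub exactly in both views.

```bash
python3 - <<'E'
from h import *
res={}
for n,roi in(("a",(290,215,420,330)),("b",(270,130,360,205))):
    I=cv2.imread(f"pics/{n}.png");z=np.load(n+".npz");po=(z["p"],z["R"]);h=cv2.cvtColor(I,cv2.COLOR_BGR2HSV)
    m=((h[...,1]<40)&(h[...,2]>170)).astype(np.uint8)*255
    for c in blob(m,roi,15):
        (x,y),r=cv2.minEnclosingCircle(c);print(n,"white",x,y,r,plane("wrist",(x,y),.077,po)[:2],plane("wrist",(x,y),.116,po)[:2])
    r=(((h[...,0]<6)|(h[...,0]>174))&(h[...,1]>150)&(h[...,2]>70)).astype(np.uint8)*255
    c=blob(r,(180,60,420,300))[0];e=cv2.fitEllipse(cv2.convexHull(c));print(n,"rim",e,plane("wrist",e[0],.068,po)[:2])
A=np.load("a.npz");B=np.load("b.npz")
print("hub",meet(ray("wrist",(312,232),(A["p"],A["R"])),ray("wrist",(284,146),(B["p"],B["R"]))))
E
```

```text
a white 311.8333435058594 231.5 6.3465681076049805 [ 0.5663 -0.2044] [ 0.5711 -0.189 ]
a white 312.8500061035156 251.0 5.246283531188965 [ 0.5624 -0.2224] [ 0.5678 -0.2041]
a white 361.5 279.70001220703125 4.81050968170166 [ 0.5977 -0.2627] [ 0.5975 -0.2379]
a white 403.5 286.0 6.020897388458252 [ 0.6353 -0.2817] [ 0.629  -0.2539]
a rim ((311.5139465332031, 225.46591186523438), (107.57586669921875, 115.51716613769531), 93.0517807006836) [ 0.5664 -0.2024]
b white 320.5 142.94444274902344 14.484870910644531 [ 0.5949 -0.2105] [ 0.5955 -0.2064]
b white 283.74658203125 145.82876586914062 7.517043113708496 [ 0.5662 -0.2052] [ 0.5714 -0.202 ]
b white 288.25860595703125 181.2586212158203 10.265350341796875 [ 0.5618 -0.234 ] [ 0.5677 -0.2261]
b white 334.688232421875 186.57058715820312 5.90118408203125 [ 0.5972 -0.2478] [ 0.5974 -0.2377]
b rim ((285.7305603027344, 143.71478271484375), (121.69037628173828, 122.27352905273438), 96.1072769165039) [ 0.567  -0.2047]
hub [ 0.5661 -0.2056  0.0753]
```

jog_arm:
  hand: [0.05, 0.05, 0.05, 0.05, 0.05]
  travel:
    - [0.0158, 0.0176, 0]
    - [0, 0, -0.02]
    - [0, 0, -0.03]
    - [0, 0, -0.03]
    - [0, 0, -0.015]
  yaw: [0, 0, 0, 0, 0]

```text
time_s: 17.32
position: [0.5976, -0.2375, 0.0986]
tool_rot: [[0.251, 0.968, -0.002], [0.968, -0.251, 0.001], [0.001, -0.002, -1.0]]
ft_force: [0.4, 0.0, 0.5]
grip_width: 0.0501
gripper_force: 0.0
```

jog_arm:
  hand: [0.05, 0.005, 0.005, 0.005, 0.005]
  travel:
    - [0, 0, 0]
    - [0, 0, 0]
    - [0, 0, 0]
    - [0, 0, 0]
    - [0, 0, 0]
  yaw: [0, 0, 0, 0, 0]
  grip_force: 50

```text
time_s: 17.95
position: [0.5979, -0.2395, 0.1014]
tool_rot: [[0.252, 0.968, 0.003], [0.968, -0.252, -0.001], [-0.001, 0.003, -1.0]]
ft_force: [1.6, -0.5, 6.1]
grip_width: 0.0155
gripper_force: 49.0
```

Grip held. Next I'll compute the circle table: 72° in one go, since the stop is at least 92° away, then small steps while feeling for the stop.

```bash
python3 - <<'E'
import numpy as np
p=lambda t:.045*np.array([np.cos(np.radians(t)),np.sin(np.radians(t))])
t=-46.5;L=[-14.4]*5
def out(t,st):
    o=[]
    for s in st:
        d=p(t+s)-p(t);o.append([round(float(v),4) for v in d]+[0]);t+=s
    return t,o
t,o=out(t,L);print(t,o)
while t>-46.5-321:
    t,o=out(t,[-4]*4);print(round(t,1),o)
E
```

```text
-118.50000000000001 [[-0.0091, -0.0067, 0], [-0.0105, -0.0042, 0], [-0.0112, -0.0015, 0], [-0.0112, 0.0014, 0], [-0.0105, 0.0041, 0]]
-134.5 [[-0.0027, 0.0016, 0], [-0.0026, 0.0018, 0], [-0.0025, 0.002, 0], [-0.0023, 0.0021, 0]]
-150.5 [[-0.0022, 0.0023, 0], [-0.002, 0.0024, 0], [-0.0018, 0.0026, 0], [-0.0016, 0.0027, 0]]
-166.5 [[-0.0015, 0.0028, 0], [-0.0013, 0.0029, 0], [-0.001, 0.003, 0], [-0.0008, 0.003, 0]]
-182.5 [[-0.0006, 0.0031, 0], [-0.0004, 0.0031, 0], [-0.0002, 0.0031, 0], [0.0, 0.0031, 0]]
-198.5 [[0.0002, 0.0031, 0], [0.0005, 0.0031, 0], [0.0007, 0.0031, 0], [0.0009, 0.003, 0]]
-214.5 [[0.0011, 0.0029, 0], [0.0013, 0.0029, 0], [0.0015, 0.0028, 0], [0.0017, 0.0026, 0]]
-230.5 [[0.0019, 0.0025, 0], [0.002, 0.0024, 0], [0.0022, 0.0022, 0], [0.0024, 0.0021, 0]]
-246.5 [[0.0025, 0.0019, 0], [0.0026, 0.0017, 0], [0.0027, 0.0015, 0], [0.0028, 0.0014, 0]]
-262.5 [[0.0029, 0.0012, 0], [0.003, 0.0009, 0], [0.0031, 0.0007, 0], [0.0031, 0.0005, 0]]
-278.5 [[0.0031, 0.0003, 0], [0.0031, 0.0001, 0], [0.0031, -0.0001, 0], [0.0031, -0.0004, 0]]
-294.5 [[0.0031, -0.0006, 0], [0.003, -0.0008, 0], [0.003, -0.001, 0], [0.0029, -0.0012, 0]]
-310.5 [[0.0028, -0.0014, 0], [0.0027, -0.0016, 0], [0.0026, -0.0018, 0], [0.0025, -0.002, 0]]
-326.5 [[0.0023, -0.0021, 0], [0.0022, -0.0023, 0], [0.002, -0.0024, 0], [0.0018, -0.0026, 0]]
-342.5 [[0.0016, -0.0027, 0], [0.0015, -0.0028, 0], [0.0013, -0.0029, 0], [0.001, -0.003, 0]]
-358.5 [[0.0008, -0.003, 0], [0.0006, -0.0031, 0], [0.0004, -0.0031, 0], [0.0002, -0.0031, 0]]
-374.5 [[-0.0, -0.0031, 0], [-0.0002, -0.0031, 0], [-0.0005, -0.0031, 0], [-0.0007, -0.0031, 0]]
```

jog_arm:
  hand: [0.005, 0.005, 0.005, 0.005, 0.005]
  travel:
    - [-0.0091, -0.0067, 0]
    - [-0.0105, -0.0042, 0]
    - [-0.0112, -0.0015, 0]
    - [-0.0112, 0.0014, 0]
    - [-0.0105, 0.0041, 0]
  yaw: [0, 0, 0, 0, 0]

```text
time_s: 18.58
position: [0.5452, -0.2467, 0.1014]
tool_rot: [[0.252, 0.968, 0.003], [0.968, -0.252, -0.002], [-0.001, 0.004, -1.0]]
ft_force: [4.2, 2.1, 7.0]
grip_width: 0.0158
gripper_force: 49.4
```

jog_arm:
  hand: [0.005, 0.005, 0.005, 0.005, 0.005]
  travel:
    - [-0.0027, 0.0016, 0]
    - [-0.0026, 0.0018, 0]
    - [-0.0025, 0.002, 0]
    - [-0.0023, 0.0021, 0]
    - [0, 0, 0]
  yaw: [0, 0, 0, 0, 0]

```text
time_s: 19.2
position: [0.5349, -0.2389, 0.1014]
tool_rot: [[0.252, 0.968, 0.002], [0.968, -0.252, -0.001], [-0.001, 0.002, -1.0]]
ft_force: [-1.1, 0.5, 7.7]
grip_width: 0.0156
gripper_force: 49.6
```

jog_arm:
  hand: [0.005, 0.005, 0.005, 0.005, 0.005]
  travel:
    - [-0.0022, 0.0023, 0]
    - [-0.002, 0.0024, 0]
    - [-0.0018, 0.0026, 0]
    - [-0.0016, 0.0027, 0]
    - [0, 0, 0]
  yaw: [0, 0, 0, 0, 0]

```text
time_s: 19.82
position: [0.5274, -0.2289, 0.1013]
tool_rot: [[0.252, 0.968, 0.002], [0.968, -0.252, -0.001], [-0.001, 0.002, -1.0]]
ft_force: [-0.8, -0.2, 9.1]
grip_width: 0.0153
gripper_force: 49.6
```

jog_arm:
  hand: [0.005, 0.005, 0.005, 0.005, 0.005]
  travel:
    - [-0.0015, 0.0028, 0]
    - [-0.0013, 0.0029, 0]
    - [-0.001, 0.003, 0]
    - [-0.0008, 0.003, 0]
    - [0, 0, 0]
  yaw: [0, 0, 0, 0, 0]

```text
time_s: 20.45
position: [0.5229, -0.2172, 0.1013]
tool_rot: [[0.252, 0.968, 0.002], [0.968, -0.252, -0.001], [-0.001, 0.002, -1.0]]
ft_force: [0.8, 0.6, 8.0]
grip_width: 0.0154
gripper_force: 49.6
```

jog_arm:
  hand: [0.005, 0.005, 0.005, 0.005, 0.005]
  travel:
    - [-0.0006, 0.0031, 0]
    - [-0.0004, 0.0031, 0]
    - [-0.0002, 0.0031, 0]
    - [0, 0.0031, 0]
    - [0, 0, 0]
  yaw: [0, 0, 0, 0, 0]

```text
time_s: 21.08
position: [0.5218, -0.2048, 0.1013]
tool_rot: [[0.252, 0.968, 0.002], [0.968, -0.252, -0.001], [-0.001, 0.003, -1.0]]
ft_force: [0.9, 1.1, 8.2]
grip_width: 0.0154
gripper_force: 49.6
```

jog_arm:
  hand: [0.005, 0.005, 0.005, 0.005, 0.005]
  travel:
    - [0.0002, 0.0031, 0]
    - [0.0005, 0.0031, 0]
    - [0.0007, 0.0031, 0]
    - [0.0009, 0.003, 0]
    - [0, 0, 0]
  yaw: [0, 0, 0, 0, 0]

```text
time_s: 21.7
position: [0.5242, -0.1925, 0.1013]
tool_rot: [[0.252, 0.968, 0.002], [0.968, -0.252, -0.001], [-0.001, 0.003, -1.0]]
ft_force: [0.4, 0.1, 8.8]
grip_width: 0.0156
gripper_force: 49.6
```

jog_arm:
  hand: [0.005, 0.005, 0.005, 0.005, 0.005]
  travel:
    - [0.0011, 0.0029, 0]
    - [0.0013, 0.0029, 0]
    - [0.0015, 0.0028, 0]
    - [0.0017, 0.0026, 0]
    - [0, 0, 0]
  yaw: [0, 0, 0, 0, 0]

```text
time_s: 22.32
position: [0.5298, -0.1814, 0.1013]
tool_rot: [[0.252, 0.968, 0.003], [0.968, -0.252, -0.002], [-0.001, 0.003, -1.0]]
ft_force: [0.4, 0.2, 8.1]
grip_width: 0.0153
gripper_force: 49.6
```

jog_arm:
  hand: [0.005, 0.005, 0.005, 0.005, 0.005]
  travel:
    - [0.0019, 0.0025, 0]
    - [0.002, 0.0024, 0]
    - [0.0022, 0.0022, 0]
    - [0.0024, 0.0021, 0]
    - [0, 0, 0]
  yaw: [0, 0, 0, 0, 0]

```text
time_s: 22.95
position: [0.5384, -0.1722, 0.1013]
tool_rot: [[0.252, 0.968, 0.003], [0.968, -0.252, -0.002], [-0.001, 0.003, -1.0]]
ft_force: [0.4, -0.9, 8.3]
grip_width: 0.0156
gripper_force: 49.6
```

jog_arm:
  hand: [0.005, 0.005, 0.005, 0.005, 0.005]
  travel:
    - [0.0025, 0.0019, 0]
    - [0.0026, 0.0017, 0]
    - [0.0027, 0.0015, 0]
    - [0.0028, 0.0014, 0]
    - [0, 0, 0]
  yaw: [0, 0, 0, 0, 0]

```text
time_s: 23.58
position: [0.549, -0.1657, 0.1013]
tool_rot: [[0.252, 0.968, 0.003], [0.968, -0.252, -0.002], [-0.001, 0.003, -1.0]]
ft_force: [1.3, -0.5, 8.6]
grip_width: 0.0156
gripper_force: 49.6
```

jog_arm:
  hand: [0.005, 0.005, 0.005, 0.005, 0.005]
  travel:
    - [0.0029, 0.0012, 0]
    - [0.003, 0.0009, 0]
    - [0.0031, 0.0007, 0]
    - [0.0031, 0.0005, 0]
    - [0, 0, 0]
  yaw: [0, 0, 0, 0, 0]

```text
time_s: 24.2
position: [0.561, -0.1625, 0.1014]
tool_rot: [[0.252, 0.968, 0.002], [0.968, -0.252, -0.001], [-0.001, 0.003, -1.0]]
ft_force: [0.9, 0.2, 8.2]
grip_width: 0.0156
gripper_force: 49.6
```

jog_arm:
  hand: [0.005, 0.005, 0.005, 0.005, 0.005]
  travel:
    - [0.0031, 0.0003, 0]
    - [0.0031, 0.0001, 0]
    - [0.0031, -0.0001, 0]
    - [0.0031, -0.0004, 0]
    - [0, 0, 0]
  yaw: [0, 0, 0, 0, 0]

```text
time_s: 24.82
position: [0.5734, -0.1626, 0.1014]
tool_rot: [[0.252, 0.968, 0.002], [0.968, -0.252, -0.001], [-0.001, 0.003, -1.0]]
ft_force: [0.1, 0.0, 6.9]
grip_width: 0.0153
gripper_force: 49.6
```

jog_arm:
  hand: [0.005, 0.005, 0.005, 0.005, 0.005]
  travel:
    - [0.0031, -0.0006, 0]
    - [0.003, -0.0008, 0]
    - [0.003, -0.001, 0]
    - [0.0029, -0.0012, 0]
    - [0, 0, 0]
  yaw: [0, 0, 0, 0, 0]

```text
time_s: 25.45
position: [0.5853, -0.1661, 0.1014]
tool_rot: [[0.252, 0.968, 0.002], [0.968, -0.252, -0.001], [-0.001, 0.003, -1.0]]
ft_force: [0.3, 0.1, 7.1]
grip_width: 0.0157
gripper_force: 49.6
```

jog_arm:
  hand: [0.005, 0.005, 0.005, 0.005, 0.005]
  travel:
    - [0.0028, -0.0014, 0]
    - [0.0027, -0.0016, 0]
    - [0.0026, -0.0018, 0]
    - [0.0025, -0.002, 0]
    - [0, 0, 0]
  yaw: [0, 0, 0, 0, 0]

```text
time_s: 26.08
position: [0.596, -0.1728, 0.1013]
tool_rot: [[0.252, 0.968, 0.002], [0.968, -0.252, -0.001], [-0.0, 0.003, -1.0]]
ft_force: [1.1, 0.4, 7.0]
grip_width: 0.0155
gripper_force: 49.6
```

jog_arm:
  hand: [0.005, 0.005, 0.005, 0.005, 0.005]
  travel:
    - [0.0023, -0.0021, 0]
    - [0.0022, -0.0023, 0]
    - [0.002, -0.0024, 0]
    - [0.0018, -0.0026, 0]
    - [0, 0, 0]
  yaw: [0, 0, 0, 0, 0]

```text
time_s: 26.7
position: [0.6025, -0.1797, 0.1012]
tool_rot: [[0.251, 0.968, -0.003], [0.968, -0.251, 0.004], [0.003, -0.004, -1.0]]
ft_force: [-7.4, 11.3, 13.8]
grip_width: 0.0154
gripper_force: 50.4
```

The stop is met: 13.5 N opposing clockwise motion, with the grip at about 37.2° and 276° wound, which is in range. Commanded nominal angle is 33.5°. Now I'll compute the table for backing off anticlockwise.

```bash
python3 - <<'E'
import numpy as np
p=lambda t:np.round(.045*np.array([np.cos(np.radians(t)),np.sin(np.radians(t))]),4)
for k in range(4):
    print([[round(float(v),4) for v in p(33.5+18*(i+1))-p(33.5+18*i)]+[0] for i in range(5*k,5*k+5)])
E
```

```text
[[-0.0095, 0.0104, 0], [-0.0122, 0.007, 0], [-0.0138, 0.0028, 0], [-0.014, -0.0016, 0], [-0.0128, -0.0059, 0]]
[[-0.0104, -0.0095, 0], [-0.007, -0.0122, 0], [-0.0028, -0.0138, 0], [0.0016, -0.014, 0], [0.0059, -0.0128, 0]]
[[0.0095, -0.0104, 0], [0.0122, -0.007, 0], [0.0138, -0.0028, 0], [0.014, 0.0016, 0], [0.0128, 0.0059, 0]]
[[0.0104, 0.0095, 0], [0.007, 0.0122, 0], [0.0028, 0.0138, 0], [-0.0016, 0.014, 0], [-0.0059, 0.0128, 0]]
```

jog_arm:
  hand: [0.005, 0.005, 0.005, 0.005, 0.005]
  travel:
    - [-0.0095, 0.0104, 0]
    - [-0.0122, 0.007, 0]
    - [-0.0138, 0.0028, 0]
    - [-0.014, -0.0016, 0]
    - [-0.0128, -0.0059, 0]
  yaw: [0, 0, 0, 0, 0]

```text
time_s: 27.32
position: [0.5419, -0.1695, 0.1014]
tool_rot: [[0.252, 0.968, 0.003], [0.968, -0.252, -0.001], [-0.001, 0.004, -1.0]]
ft_force: [5.2, -3.5, 3.9]
grip_width: 0.0153
gripper_force: 49.4
```

jog_arm:
  hand: [0.005, 0.005, 0.005, 0.005, 0.005]
  travel:
    - [-0.0104, -0.0095, 0]
    - [-0.007, -0.0122, 0]
    - [-0.0028, -0.0138, 0]
    - [0.0016, -0.014, 0]
    - [0.0059, -0.0128, 0]
  yaw: [0, 0, 0, 0, 0]

```text
time_s: 27.95
position: [0.529, -0.2318, 0.1013]
tool_rot: [[0.252, 0.968, 0.002], [0.968, -0.252, -0.0], [0.0, 0.002, -1.0]]
ft_force: [4.5, 6.2, 8.0]
grip_width: 0.0153
gripper_force: 49.7
```

jog_arm:
  hand: [0.005, 0.005, 0.005, 0.005, 0.005]
  travel:
    - [0.0095, -0.0104, 0]
    - [0.0122, -0.007, 0]
    - [0.0138, -0.0028, 0]
    - [0.014, 0.0016, 0]
    - [0.0128, 0.0059, 0]
  yaw: [0, 0, 0, 0, 0]

```text
time_s: 28.58
position: [0.5913, -0.2449, 0.1013]
tool_rot: [[0.252, 0.968, 0.001], [0.968, -0.252, -0.002], [-0.001, 0.001, -1.0]]
ft_force: [-4.3, 0.5, 9.7]
grip_width: 0.0154
gripper_force: 50.0
```

jog_arm:
  hand: [0.005, 0.005, 0.005, 0.005, 0.005]
  travel:
    - [0.0104, 0.0095, 0]
    - [0.007, 0.0122, 0]
    - [0.0028, 0.0138, 0]
    - [-0.0016, 0.014, 0]
    - [-0.0059, 0.0128, 0]
  yaw: [0, 0, 0, 0, 0]

```text
time_s: 29.2
position: [0.6044, -0.1823, 0.1014]
tool_rot: [[0.252, 0.968, 0.003], [0.968, -0.252, -0.002], [-0.001, 0.004, -1.0]]
ft_force: [-1.1, -3.9, 8.2]
grip_width: 0.0155
gripper_force: 49.8
```

jog_arm:
  hand: [0.005, 0.005, 0.005, 0.005, 0.005]
  travel:
    - [-0.0095, 0.0104, 0]
    - [-0.0122, 0.007, 0]
    - [-0.0138, 0.0028, 0]
    - [-0.014, -0.0016, 0]
    - [-0.0128, -0.0059, 0]
  yaw: [0, 0, 0, 0, 0]

```text
time_s: 29.82
position: [0.5419, -0.1695, 0.1014]
tool_rot: [[0.252, 0.968, 0.003], [0.968, -0.252, -0.001], [-0.001, 0.004, -1.0]]
ft_force: [5.7, -3.7, 4.2]
grip_width: 0.015
gripper_force: 49.4
```

jog_arm:
  hand: [0.005, 0.005, 0.005, 0.005, 0.005]
  travel:
    - [-0.0104, -0.0095, 0]
    - [-0.007, -0.0122, 0]
    - [-0.0028, -0.0138, 0]
    - [0.0016, -0.014, 0]
    - [0.0059, -0.0128, 0]
  yaw: [0, 0, 0, 0, 0]

```text
time_s: 30.45
position: [0.529, -0.2318, 0.1013]
tool_rot: [[0.252, 0.968, 0.002], [0.968, -0.252, -0.0], [0.0, 0.002, -1.0]]
ft_force: [4.4, 6.1, 7.0]
grip_width: 0.0155
gripper_force: 49.8
```

jog_arm:
  hand: [0.005, 0.005, 0.005, 0.005, 0.005]
  travel:
    - [0.0095, -0.0104, 0]
    - [0.0122, -0.007, 0]
    - [0.0138, -0.0028, 0]
    - [0.014, 0.0016, 0]
    - [0.0128, 0.0059, 0]
  yaw: [0, 0, 0, 0, 0]

```text
time_s: 31.08
position: [0.5913, -0.245, 0.1013]
tool_rot: [[0.252, 0.968, 0.001], [0.968, -0.252, -0.002], [-0.001, 0.001, -1.0]]
ft_force: [-4.2, 1.1, 10.1]
grip_width: 0.0157
gripper_force: 50.1
```

jog_arm:
  hand: [0.005, 0.005, 0.005, 0.005, 0.005]
  travel:
    - [0.0104, 0.0095, 0]
    - [0.007, 0.0122, 0]
    - [0.0028, 0.0138, 0]
    - [-0.0016, 0.014, 0]
    - [-0.0059, 0.0128, 0]
  yaw: [0, 0, 0, 0, 0]

```text
time_s: 31.7
position: [0.6044, -0.1822, 0.1014]
tool_rot: [[0.252, 0.968, 0.003], [0.968, -0.252, -0.002], [-0.001, 0.004, -1.0]]
ft_force: [-2.3, -4.3, 7.5]
grip_width: 0.0152
gripper_force: 49.9
```

jog_arm:
  hand: [0.005, 0.005, 0.005, 0.005, 0.005]
  travel:
    - [-0.001, 0.0014, 0]
    - [-0.0008, 0.0012, 0]
    - [0, 0, 0]
    - [0, 0, 0]
    - [0, 0, 0]
  yaw: [0, 0, 0, 0, 0]

```text
time_s: 32.33
position: [0.6024, -0.1795, 0.1014]
tool_rot: [[0.252, 0.968, 0.002], [0.968, -0.252, -0.001], [-0.0, 0.002, -1.0]]
ft_force: [0.4, 0.0, 6.6]
grip_width: 0.0157
gripper_force: 49.9
```

```bash
python3 - <<'E'
from h import *
C=np.array([.5663,-.205])
for n,p in(("stop",[.6025,-.1797]),("now",env.observe()["position"][:2])):
    for o in([0,0],[.0005,-.0018]):
        d=np.array(p)-C-o;print(n,o,np.hypot(*d),np.degrees(np.arctan2(d[1],d[0])))
im=env.get_image("wrist");cv2.imwrite("pics/fin.png",im[:,:,::-1])
E
```

```text
stop [0, 0] 0.04416480499221071 34.949508034582585
stop [0.0005, -0.0018] 0.04482075412127735 37.202265686368044
now [0, 0] 0.0441678039671849 35.23711301107153
now [0.0005, -0.0018] 0.04483245644286464 37.48526512526337
```

View pics/fin.png

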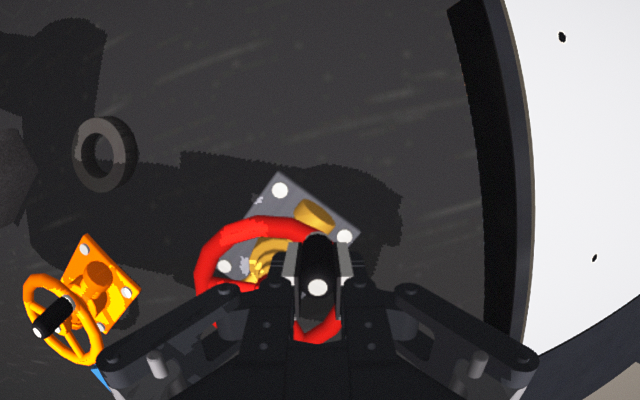

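The wrist view shows the black grip, tip at (317,287), still between the pads. The grip is within 0.3° of the stop bearing after two full turns, with near-zero side force. Handing in.

```bash
python3 -c "
from rig import env
print(env.close_job())"
```

```text
the job is handed in; nothing more can be done
None
```

I handed the job in with the block against all three pins and the wheel wound to its stop, then backed off two full turns (within about 0.3° by the arm's position), with the grip still held; the hand-in gave no verdict.

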